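# Sort the small things off the worktop

### The job

Sort the small things strewn along the front of the worktop: stand the spice jar and the salt shaker upright in the wooden caddy, one in each bay, stand the little glass upright on the ribbed draining tray, and lay the match box and the clothes peg flat on the floor of the long shallow tray. Set each thing down rather than dropping it, and leave the tin and the bowl of pebbles where they stand.

Things in the scene. Friction and masses are not known exactly. Their poses are not given: they have to be found in the camera images.
- spice_jar: round spice jar with a printed label and a green screw cap, standing upright, 46 mm across and 106 mm tall; its body is 44 mm wide up to the cap, which begins 85 mm up. Origin at the centre of its underside, z up. 0.11 kg.
- salt_shaker: round glass salt shaker with a light grey dome top with holes, upright, 44 mm across and 90 mm tall; the top 16 mm are narrower (34 mm), grip it at 40 to 60 mm height; its foot is slightly rounded, so it may lean by up to 3 degrees. Origin at the centre of its underside, z up. 0.1 kg.
- glass: small clear drinking glass standing mouth up, slightly conical: 48 mm across at the rim, 38 mm at the foot, 58 mm tall. Origin at the centre of its underside, z up. 0.07 kg.
- match_box: yellow and black match box lying flat, 36 mm (its x) by 53 mm (its y) by 15 mm high. Its inner tray does not slide. Origin at the centre of its underside, z up. 0.03 kg.
- clothes_peg: pink plastic clothes peg lying flat in the row along the front of the worktop (a second one, far back by the wall, is not meant and stays there), a straight bar 15 mm wide (its x), 72 mm long (its y) and 12 mm high. Origin at the centre of its underside, z up. 0.015 kg.
- caddy: light wooden caddy fixed to the worktop, 86 mm (its x) by 166 mm (its y), walls 27 mm high and 6 mm thick, with one partition across its middle that makes two square bays, each 74 by 74 mm inside; bay centres at 40 mm and -40 mm along its y axis. The floor of the bays is 6 mm above its underside. Origin at the centre of its underside, z up.
- drain_tray: square white plastic draining tray fixed to the worktop, 140 by 140 mm outside (130 by 130 mm inside the rim), rim 12 mm high, its floor covered with 11 parallel ribs along its x, whose tops (on which a glass stands) lie 6 mm above its underside. The ribbed part is 122 mm by 115 mm. Origin at the centre of its underside, z up.
- odds_tray: long shallow grey plastic tray fixed to the worktop, one open compartment without partition, 130 mm (its x) by 180 mm (its y) outside, 120 by 170 mm inside, walls 18 mm high, floor 4 mm above its underside. Origin at the centre of its underside, z up.
- tomato_tin: bystander, not to be moved: round food tin with a red and cream printed label and a gold lid, 57 mm across, 72 mm tall, standing loose in the row with the things to sort. Origin at the centre of its underside, z up.
- glass_bowl: bystander, not to be moved: round clear glass bowl full of pebbles, 160 mm across, 142 mm tall, standing loose on the worktop at the left. Origin at the centre of its underside, z up.
Not all that is in view belongs to the job. Leave any turquoise look-alike of the salt_shaker alone.

How it is judged:
By the outcome, as a careful person would: the job done as asked, in the order asked, and still so for the second after the job is handed in, with the robot touching nothing.
It also fails if it takes over 109 s, if anything falls off the work surface, if the arm or the gripper's body presses on something with over 40 N, if the wrist force passes 120 N, or if a joint passes its speed limit or range.

### The arm

A 6-joint arm with a two-finger parallel gripper is mounted at the origin on a cart in front of the work surface, level with it; the furniture and walls round the work are solid. World frame = base frame: x ahead of the robot, y to its left, z up, the work surface at z = 0. Lengths are in m, angles in rad, forces in N, time in s.
With the tool pointing down it reaches from about 0.35 to 0.975 m from the base axis. Payload 7.1 kg.
Tool frame: the origin (TCP) lies midway between the tips of the shut fingers; the grasp point (between the pads) lies behind it (robot.hold_point_z is the z of the grasp point in the tool frame, in m); z points along the fingers, y is the line along which they close (so a half turn about z gives the same grasp; the last joint's range is limited). The gripper opens to 88 mm and grips with 3 to 60 N. Pads are 20 mm wide; open, the fingers measure 115 mm over their backs; the gripper's body (75 mm by 178 mm) begins 61 mm behind the grasp point.
Start: joints at [-1.276, 0.423, 1.63, -0, 1.089, -0.019], TCP at [0.193, -0.594, 0.223] pointing down, gripper open.
Joint ranges: [-3, 3], [-0.9, 2.11], [0.09, 2.58], [-1.31, 4.45], [0.11, 2.69], [-2.54, 2.54]. Speed limits (rad/s): [2.39, 2.39, 3.01, 3.14, 3.14, 3.14].

### API

Orientations are given as a rotation vector (axis times angle).
In Python, from workcell import robot, eyes gives the robot as it stands.
- The arm moves only by the tool arm_command, never from a script. Its argument "commands" is a list of rows, each a list of 2 entries, a list of its own where there are three numbers: the shift along the tool's x, y, z each as a share of 0.4 m, from -1 to 1, then the turn about the tool's z as a share of 30 degrees, from -1 to 1. A call has 1 to 20 rows; each row shifts and turns the commanded pose from where the row before left it, along the tool's axes as they then stand; what a row does not reach is not made up. A row lasts 1/8 s, in which the tool goes at most 62.5 mm and 10.7 degrees, less where a joint would pass 70% of its speed; a pose out of reach is approached as far as the arm can. A call with a number of a shift or a turn outside -1 to 1 is refused whole. A call with a gripper value outside its range is refused whole. "hand" is the gripper's target within -1 to 1 (shut at 1, half-way at 0, fully open at -1), set as the call begins (left out, the last holds). The fingers move at their own pace and stop on an object; "force" is the grip in N (left out, the last holds). Time passes only in rows, so rows that do not move let the fingers close. It gives the time, the measured TCP pose, the force, the opening and the grip force at its end, in the units of the state.
- robot.get_state(): the state, without advancing time (a new reading comes with each control period).
- eyes.grab_frame(name): name is "scene" or "top" or "wrist"; returns the picture (480x640x3 uint8, red, green, blue); there is no depth.
- eyes.camera_info(name): a dict with "fx", "fy", "cx", "cy" (pixels), "k1" (the pictures are not rectified: a ray, as slopes to the right and down, at radius r is drawn at 1 + k1 r^2 times it, then the intrinsics apply), "R" (3x3) and "t" (3): a world point X has camera coordinates R X + t; the wrist camera has in their place "mount" (4x4, takes a point from camera to tool coordinates, whose origin is the TCP and whose axes are the flange's). Camera axes: x right, y down, z forward; pixel columns grow to the right and rows downward; lengths in m; the calibration is good to about 2 mm. A picture is of the moment at which its call begins: read the wrist's pose just before it. camera_info takes no time and is no camera call.
- robot.sign_off(): hands the job in; it is judged then, once.
The state is a dict: "clock": time; "joint_pos": joint angles; "qd": joint speeds; "joint_torque": joint torques, N m; "ee_pos": TCP position; "eef_rot": TCP orientation; "force": force on the tool from outside, world axes, zero at the start; "moment": the same for the moment, N m; "finger_gap": opening from 0.0 (shut) to 1.0 (fully open); "gripper_force": force on a finger pad.
Only numpy, scipy, OpenCV 4.12 (cv2) and the standard library are available. Lean on these libraries where they do the work, as an engineer would, in place of code of your own. Each camera call takes 0.05 s, during which the arm holds its last target. There are 200 camera calls.

## Working session

There is one attempt and no reset: what is moved stays moved. The work goes in short steps, Python scripts to look and compute and a tool call to move; the robot and the scene stay as the last step left them, time stands still between calls to the robot, and variables do not carry over. Pictures are saved under pics/ and viewed, at most 14 in all, crops included, and the job is handed in when it is done.

Besides the shell and the picture viewer there is one more tool, called after "Call:" by a JSON object that holds its "fn" and its "kwargs", one argument or row to a line. arm_command: Moves the arm, as the interface text tells. Shift numbers are shares of 0.4 m and turn numbers shares of 30 degrees, none past 1 either way. Its arguments: {"type":"object","properties":{"commands":{"type":"array"},"hand":{"type":"number"},"force":{"type":"number"}},"required":["commands"]}

```bash
ls; mkdir -p pics; python3 - <<'E'
from workcell import robot, eyes
import cv2
for n in("scene","top"):
    cv2.imwrite(f"pics/{n}0.png",eyes.grab_frame(n)[:,:,::-1])
    print(n,eyes.camera_info(n))
print(eyes.camera_info("wrist"),robot.hold_point_z)
print(robot.get_state())
E
```

```text
pics
scene {'fx': 461.63817032338284, 'fy': 461.63817032338284, 'cx': 312.13902987995004, 'cy': 232.9160554532877, 'k1': -0.09771204661853311, 'R': array([[-0.71837055, -0.69548578,  0.01559784],
       [-0.42901961,  0.42526349, -0.79692731],
       [ 0.54761842, -0.57918088, -0.60387381]]), 't': array([0.41918001, 0.23147761, 0.97513366])}
top {'fx': 546.1766060326037, 'fy': 546.1766060326037, 'cx': 318.26635073048277, 'cy': 234.70515932334675, 'k1': 0.02152583686403324, 'R': array([[-1.45266741e-02, -9.99894290e-01,  6.20105954e-04],
       [-9.93216058e-01,  1.43580875e-02, -1.15393704e-01],
       [ 1.15372603e-01, -2.29218593e-03, -9.93319641e-01]]), 't': array([0.07006215, 0.53128014, 1.23990829])}
{'fx': 365.10969037161743, 'fy': 365.10969037161743, 'cx': 319.68302212368985, 'cy': 239.41089169668683, 'k1': -0.05936825869341378, 'mount': array([[ 2.70988003e-04, -9.53534842e-01, -3.01282644e-01,
         8.34963819e-02],
       [ 9.99999635e-01,  1.43895113e-05,  8.53905823e-04,
        -1.26782725e-03],
       [-8.09893644e-04, -3.01282766e-01,  9.53534498e-01,
        -1.62409750e-01],
       [ 0.00000000e+00,  0.00000000e+00,  0.00000000e+00,
         1.00000000e+00]])} -0.0187
{'clock': 0.1, 'joint_pos': array([-1.27600265e+00,  4.23748985e-01,  1.63060577e+00,  2.58199622e-06,
        1.08859516e+00, -1.90092894e-02]), 'qd': array([ 0.00105268, -0.00151182, -0.00109478, -0.00074339,  0.00028565,
        0.00014934]), 'joint_torque': array([ 2.33094329e-05, -5.45616674e+01, -2.74324071e+01,  6.45367918e-02,
        1.88168086e-02,  6.44041620e-07]), 'ee_pos': array([ 0.19279845, -0.59399523,  0.22199214]), 'eef_rot': array([-3.10167405e+00, -4.90688596e-01,  2.89368856e-04]), 'force': array([ 0.08867195, -0.16791979, -0.30344765]), 'moment': array([0.02531147, 0.03712673, 0.0272934 ]), 'gripper_force': 0.0, 'finger_gap': 1.0003313026718843}
```

View pics/scene0.png

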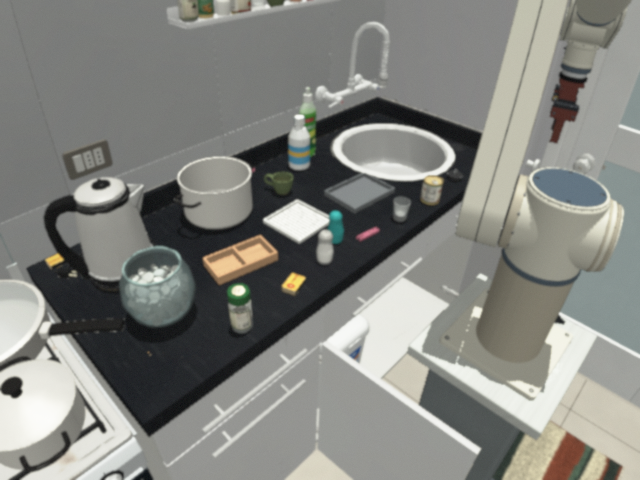

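View pics/top0.png

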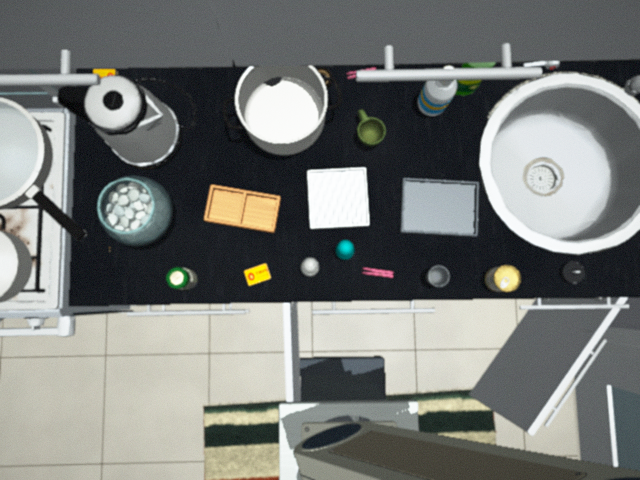

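The overhead view shows the row along the front: jar (180,278), match box (258,275), shaker (310,267), turquoise look-alike (345,249), peg (378,272), glass (438,276) and tin (503,278). Behind it stand the caddy (242,208), drain tray (338,198) and odds tray (440,207). Next I'll measure positions.

```bash
cat > h.py <<'E'
import numpy as np, cv2
from scipy.spatial.transform import Rotation as Ro
from workcell import robot, eyes
def ray(name,uv,st=None):
    c=eyes.camera_info(name)
    K=np.array([[c['fx'],0,c['cx']],[0,c['fy'],c['cy']],[0,0,1]])
    p=cv2.undistortPoints(np.array(uv,float).reshape(-1,1,2),K,np.array([c['k1'],0,0,0.])).reshape(-1,2)
    d=np.c_[p,np.ones(len(p))]
    if name=='wrist':
        R=Ro.from_rotvec(st['eef_rot']).as_matrix(); M=c['mount']
        return R@M[:3,3]+st['ee_pos'], d@(R@M[:3,:3]).T
    return -c['R'].T@c['t'], d@c['R']
def plane(name,uv,z,st=None):
    o,d=ray(name,uv,st); return o+d*((z-o[2])/d[:,2])[:,None]
def blobs(im,lo,hi,amin=30):
    h=cv2.cvtColor(im,cv2.COLOR_RGB2HSV); m=cv2.inRange(h,np.array(lo),np.array(hi))
    m=cv2.morphologyEx(m,cv2.MORPH_CLOSE,np.ones((3,3)))
    cs,_=cv2.findContours(m,cv2.RETR_EXTERNAL,cv2.CHAIN_APPROX_NONE)
    return [c for c in cs if cv2.contourArea(c)>=amin]
def rect(name,c,z,st=None):
    p=plane(name,c.reshape(-1,2),z,st)[:,:2]
    (cx,cy),(w,h),a=cv2.minAreaRect((p*1000).astype(np.float32))
    return f"c=({cx:.0f},{cy:.0f}) size={w:.0f}x{h:.0f} ang(first side)={a:.0f}"
E
python3 - <<'E'
from h import *
im=eyes.grab_frame("top")
print('cam',ray('top',[[0,0]])[0])
for n,lo,hi,z in [("jarcap",(45,80,30),(80,255,255),.106),("yellow",(20,120,120),(32,255,255),.015),("shaker/white",(0,0,110),(179,50,255),.09),
  ("turq",(80,120,60),(95,255,255),.09),("pink",(150,80,80),(179,255,255),.012),("caddy",(8,60,100),(22,220,255),.027),("grey",(90,15,60),(120,80,200),.018)]:
    for c in blobs(im,lo,hi,40):
        x,y,w,h=cv2.boundingRect(c)
        if 160<y<300 and x<520 and x>90: print(n,(x,y,w,h),rect("top",c,z))
print('tin',plane('top',[[503,278]],.072),'glass rim',plane('top',[[438,276]],.05),'drain',plane('top',[[338,198]],.012))
cv2.imwrite("pics/c1.png",cv2.resize(im[150:310,90:530],(800,291),interpolation=cv2.INTER_CUBIC)[:,:,::-1])
E
```

```text
cam [0.38564229 0.06526868 1.2928882 ]
jarcap (165, 266, 24, 24) c=(434,372) size=50x48 ang(first side)=45
yellow (494, 265, 26, 25) c=(429,-375) size=58x53 ang(first side)=81
yellow (244, 263, 27, 23) c=(444,207) size=40x58 ang(first side)=18
shaker/white (500, 277, 10, 11) c=(415,-344) size=15x26 ang(first side)=61
shaker/white (171, 272, 12, 13) c=(434,375) size=26x24 ang(first side)=1
shaker/white (428, 268, 14, 18) c=(429,-190) size=28x30 ang(first side)=55
shaker/white (302, 258, 17, 18) c=(455,82) size=35x37 ang(first side)=89
shaker/white (105, 181, 62, 60) c=(587,471) size=129x133 ang(first side)=46
shaker/white (401, 178, 78, 58) c=(585,-209) size=168x121 ang(first side)=86
shaker/white (307, 167, 63, 62) c=(609,18) size=136x135 ang(first side)=2
turq (336, 239, 19, 21) c=(493,4) size=40x44 ang(first side)=89
pink (362, 267, 32, 11) c=(444,-76) size=73x18 ang(first side)=82
caddy (204, 184, 77, 49) c=(599,241) size=170x90 ang(first side)=79
grey (427, 265, 24, 23) c=(434,-215) size=52x52 ang(first side)=43
grey (400, 177, 80, 60) c=(597,-225) size=183x134 ang(first side)=86
grey (96, 176, 75, 69) c=(599,498) size=163x173 ang(first side)=1
tin [[ 0.42455501 -0.34705647  0.072     ]] glass rim [[ 0.43177044 -0.20783883  0.05      ]] drain [[0.62164726 0.01408847 0.012     ]]
```

View pics/c1.png

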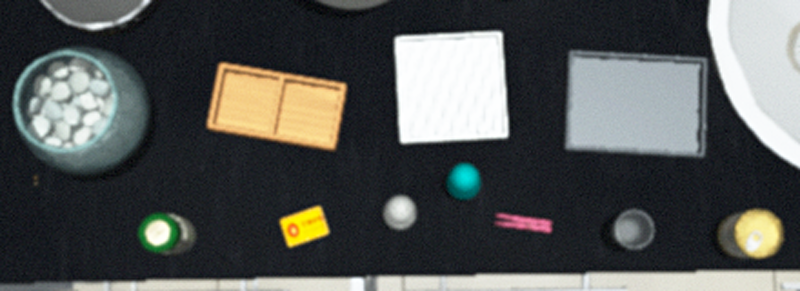

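Every size I measured agrees with the given ones to within blur. Bay centres come out near (607,280) and (591,202) mm. I'll turn the tool to 60° and move above the jar.

Call:
{"fn": "arm_command", "kwargs": {
  "commands": [
    [[0,0,0],-0.35],
    [[0,0,0],-0.35],
    [[0,0,0],-0.35],
    [[0,0,0],-0.35],
    [[0.12,0.024,0],0],
    [[0.12,0.024,0],0],
    [[0.12,0.024,0],0],
    [[0.12,0.024,0],0],
    [[0.12,0.024,0],0],
    [[0.12,0.024,0],0],
    [[0.12,0.024,0],0],
    [[0.12,0.024,0],0]
  ],
  "hand": -1,
  "force": 15
}}

```text
clock: 1.65
ee_pos: [0.4524, -0.299, 0.2226]
eef_rot: [-2.721, -1.57, 0.0]
force: [-0.1, 0.2, 0.1]
finger_gap: 0.999
gripper_force: 0.0
```

Call:
{"fn": "arm_command", "kwargs": {
  "commands": [
    [[0.1,-0.063,0],0],
    [[0.1,-0.063,0],0],
    [[0.1,-0.063,0],0],
    [[0.1,-0.063,0],0],
    [[0.1,-0.063,0],0],
    [[0.1,-0.063,0],0],
    [[0.1,-0.063,0],0],
    [[0.1,-0.063,0],0],
    [[0.1,-0.063,0],0],
    [[0.1,-0.063,0],0],
    [[0.1,-0.063,0],0],
    [[0.1,-0.063,0],0],
    [[0.1,-0.063,0],0],
    [[0.1,-0.063,0],0],
    [[0,0,0],0],
    [[0,0,0],0]
  ]
}}

```text
clock: 3.65
ee_pos: [0.4258, 0.3604, 0.2222]
eef_rot: [2.72, 1.571, -0.002]
force: [1.2, -0.2, 0.5]
finger_gap: 1.001
gripper_force: 0.0
```

```bash
cat >> h.py <<'E'
def go(x,y,z,th=None):
    "shares from the present pose to x,y,z (mm), heading th (deg)"
    s=robot.get_state(); R=Ro.from_rotvec(s['eef_rot']).as_matrix()
    t=np.degrees(np.arctan2(R[1,0],R[0,0])); d=np.array([x,y,z])/1000-s['ee_pos']
    turn=0 if th is None else -(th-t)/30
    if th is not None:
        a=np.radians(th); R=np.array([[np.cos(a),np.sin(a),0],[np.sin(a),-np.cos(a),0],[0,0,-1]])
    print('at',(s['ee_pos']*1000).round(1),'th',t.round(1),'t',round(s['clock'],2),'shares',(R.T@d/.4).round(4),'turn',round(turn,3),'dist',np.linalg.norm(d).round(3))
E
python3 - <<'E'
from h import *
s=robot.get_state(); im=eyes.grab_frame("wrist"); cv2.imwrite("pics/w1.png",im[:,:,::-1])
for c in blobs(im,(45,80,30),(80,255,255),200): print(cv2.boundingRect(c),rect("wrist",c,.106,s))
go(434,373,41)
E
```

```text
(298, 183, 58, 58) c=(439,374) size=46x45 ang(first side)=60
at [426.  360.  222.4] th 60.0 t 3.7 shares [0.0388 0.0011 0.4534] turn 0 dist 0.182
```

View pics/w1.png

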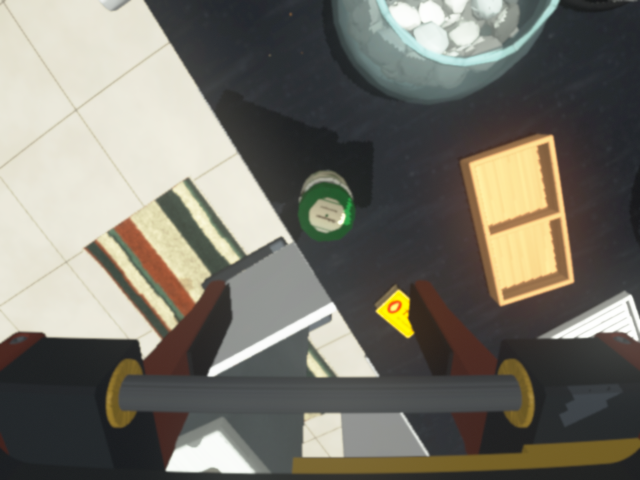

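The wrist view shows the green cap at (327,211), which puts the jar at about (438,374). There is free room between the fingers and the bowl, so I'll descend and grasp.

Call:
{"fn": "arm_command", "kwargs": {
  "commands": [
    [[0.045,0.008,0],0],
    [[0,0,0.09],0],
    [[0,0,0.09],0],
    [[0,0,0.09],0],
    [[0,0,0.09],0],
    [[0,0,0.05],0],
    [[0,0,0.04],0],
    [[0,0,0],0],
    [[0,0,0],0]
  ]
}}

```text
clock: 4.82
ee_pos: [0.4387, 0.3754, 0.0436]
eef_rot: [-2.721, -1.57, -0.002]
force: [0.2, 0.4, 0.3]
finger_gap: 0.998
gripper_force: 0.0
```

Call:
{"fn": "arm_command", "kwargs": {
  "commands": [
    [[0,0,0],0],
    [[0,0,0],0],
    [[0,0,0],0],
    [[0,0,0],0],
    [[0,0,0],0],
    [[0,0,0],0],
    [[0,0,0],0],
    [[0,0,0],0]
  ],
  "hand": 1,
  "force": 15
}}

```text
clock: 5.82
ee_pos: [0.4381, 0.375, 0.0427]
eef_rot: [-2.721, -1.57, -0.0]
force: [1.3, -0.8, 2.1]
finger_gap: 0.522
gripper_force: 14.9
```

Call:
{"fn": "arm_command", "kwargs": {
  "commands": [
    [[0,0,-0.05],0],
    [[0,0,-0.08],0],
    [[0,0,-0.07],0],
    [[0,0,0],0],
    [[0,0,0],0]
  ]
}}

```text
clock: 6.45
ee_pos: [0.4377, 0.3747, 0.1226]
eef_rot: [2.721, 1.57, -0.001]
force: [0.4, -0.6, -1.2]
finger_gap: 0.526
gripper_force: 14.9
```

```bash
python3 - <<'E'
from h import *
im=eyes.grab_frame("scene"); cv2.imwrite("pics/s1.png",cv2.resize(im[190:350,80:380],(750,400))[:,:,::-1])
s=robot.get_state();print(s['finger_gap'],s['gripper_force'],s['force'])
go(607,280,127)
E
```

```text
0.5257795725172227 14.913540878333151 [-0.45261342  0.11790531 -0.62561782]
at [437.4 374.5 122. ] th 60.0 t 6.5 shares [ 0.0075  0.4852 -0.0127] turn 0 dist 0.194
```

View pics/s1.png

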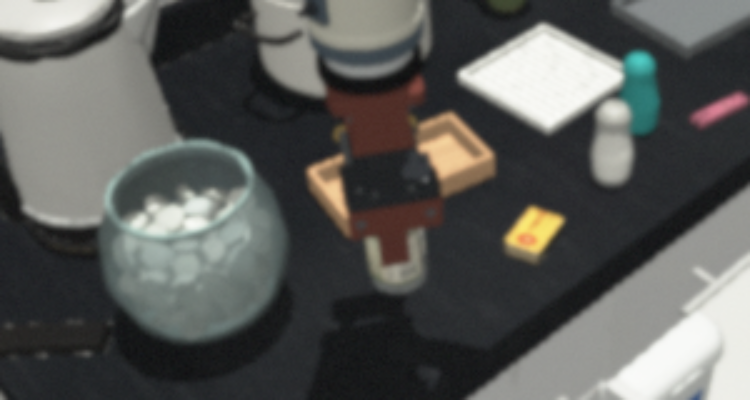

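The jar is held upright and lifted, with the jaw gap at 46 mm. Next I'll check the caddy against the earlier close view.

```bash
python3 - <<'E'
from h import *
im=cv2.imread("pics/w1.png")[:,:,::-1].copy(); a=np.radians(30)
s=dict(eef_rot=np.array([2.72,1.571,-.002]),ee_pos=np.array([.426,.360,.2224]))
for c in blobs(im,(8,60,80),(22,220,255),3000): 
    if cv2.boundingRect(c)[1]<300: print(cv2.boundingRect(c),rect("wrist",c,.027,s))
E
```

```text
(459, 133, 117, 175) c=(598,244) size=175x102 ang(first side)=80
```

Call:
{"fn": "arm_command", "kwargs": {
  "commands": [
    [[0,0.1,0],0],
    [[0,0.12,0],0],
    [[0,0.12,0],0],
    [[0,0.1,0],0],
    [[0,0.04,0],0],
    [[0,0,0],0],
    [[0,0,0],0]
  ]
}}

```text
clock: 7.38
ee_pos: [0.6028, 0.2794, 0.122]
eef_rot: [-2.72, -1.571, 0.003]
force: [-0.2, 0.9, -0.9]
finger_gap: 0.524
gripper_force: 14.9
```

Call:
{"fn": "arm_command", "kwargs": {
  "commands": [
    [[0.009,0.006,0],0],
    [[0,0,0.06],0],
    [[0,0,0.06],0],
    [[0,0,0.03],0],
    [[0,0,0.02],0],
    [[0,0,0.008],0],
    [[0,0,0.004],0],
    [[0,0,0],0],
    [[0,0,0],0]
  ]
}}

```text
clock: 8.5
ee_pos: [0.6084, 0.2809, 0.0503]
eef_rot: [2.721, 1.57, 0.001]
force: [-0.1, -1.1, -0.9]
finger_gap: 0.523
gripper_force: 14.9
```

Call:
{"fn": "arm_command", "kwargs": {
  "commands": [
    [[0,0,0.002],0],
    [[0,0,0.002],0],
    [[0,0,0],0],
    [[0,0,0],0]
  ]
}}

```text
clock: 9.0
ee_pos: [0.6084, 0.2809, 0.0486]
eef_rot: [2.721, 1.57, 0.001]
force: [-0.3, -0.4, 3.4]
finger_gap: 0.524
gripper_force: 14.9
```

Call:
{"fn": "arm_command", "kwargs": {
  "commands": [
    [[0,0,0],0],
    [[0,0,0],0],
    [[0,0,0],0],
    [[0,0,0],0],
    [[0,0,-0.05],0],
    [[0,0,-0.1],0],
    [[0,0,-0.1],0],
    [[0,0,-0.12],-0.33],
    [[0,0,0],-0.33],
    [[-0.08,-0.064,0],-0.34],
    [[-0.083,-0.064,0],0],
    [[-0.083,-0.064,0],0],
    [[-0.083,-0.064,0],0],
    [[-0.083,-0.064,0],0],
    [[-0.083,-0.064,0],0],
    [[0,0,0],0],
    [[0,0,0],0]
  ],
  "hand": -1
}}

```text
clock: 11.12
ee_pos: [0.4504, 0.0883, 0.1975]
eef_rot: [2.221, 2.219, 0.004]
force: [0.7, 0.5, 0.7]
finger_gap: 1.001
gripper_force: 0.0
```

```bash
python3 - <<'E'
from h import *
s=robot.get_state(); im=eyes.grab_frame("wrist"); cv2.imwrite("pics/w2.png",im[:,:,::-1])
for n,lo,hi,z in (("white",(0,0,110),(179,60,255),.08),("turq",(80,120,60),(95,255,255),.08),("yel",(20,120,120),(32,255,255),.015)):
  for c in blobs(im,lo,hi,400): print(n,cv2.boundingRect(c),rect("wrist",c,z,s))
go(455,82,31,90)
E
```

```text
white (389, 413, 77, 44) c=(561,-121) size=56x79 ang(first side)=88
white (168, 413, 98, 59) c=(343,-131) size=77x103 ang(first side)=90
white (83, 268, 88, 92) c=(292,7) size=105x52 ang(first side)=41
white (0, 252, 22, 92) c=(174,25) size=95x21 ang(first side)=73
white (178, 242, 23, 69) c=(342,51) size=13x61 ang(first side)=3
white (419, 214, 142, 127) c=(591,47) size=115x116 ang(first side)=2
white (310, 200, 45, 60) c=(460,92) size=33x50 ang(first side)=12
white (0, 0, 261, 377) c=(291,109) size=304x222 ang(first side)=88
turq (346, 275, 51, 70) c=(495,20) size=37x70 ang(first side)=23
yel (286, 46, 58, 73) c=(447,208) size=37x54 ang(first side)=18
at [450.5  88.5 197.2] th 90.0 t 11.18 shares [-0.0163  0.0112  0.4156] turn -0.001 dist 0.166
```

View pics/w2.png

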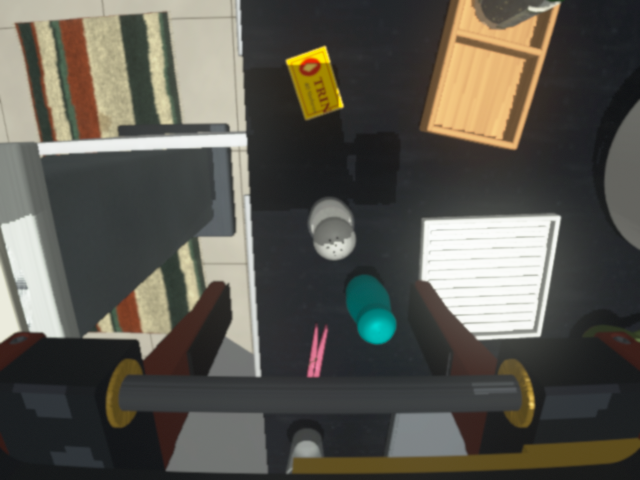

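The dome is at (334,242), clear of the turquoise shaker at (376,325). The match box shows sharply at (447,208) mm, angle 18°. The jar stands in the caddy at the top right.

```bash
python3 - <<'E'
from h import *
s=robot.get_state()
print(plane("wrist",[[334,242]],.085,s),plane("wrist",[[331,218]],.0,s)*1000, plane("top",[[310,267]],.085))
p=plane("wrist",[[334,242]],.085,s)[0]*1000
go(p[0],p[1],32,90)
E
```

```text
[[0.46207576 0.08393044 0.085     ]] [[462.44951393  81.98761013   0.        ]] [[0.45432369 0.08180078 0.085     ]]
at [450.5  88.5 197.2] th 90.0 t 11.18 shares [-0.0115  0.0289  0.4131] turn -0.001 dist 0.166
```

Call:
{"fn": "arm_command", "kwargs": {
  "commands": [
    [[-0.013,0.025,0],0],
    [[0,0,0.09],0],
    [[0,0,0.09],0],
    [[0,0,0.09],0],
    [[0,0,0.08],0],
    [[0,0,0.04],0],
    [[0,0,0.023],0],
    [[0,0,0],0],
    [[0,0,0],0]
  ]
}}

```text
clock: 12.3
ee_pos: [0.46, 0.0829, 0.0319]
eef_rot: [2.221, 2.22, 0.002]
force: [-0.0, 0.8, -0.3]
finger_gap: 1.0
gripper_force: 0.0
```

Call:
{"fn": "arm_command", "kwargs": {
  "commands": [
    [[0,0,0],0],
    [[0,0,0],0],
    [[0,0,0],0],
    [[0,0,0],0],
    [[0,0,0],0],
    [[0,0,0],0],
    [[0,0,0],0],
    [[0,0,0],0]
  ],
  "hand": 1,
  "force": 15
}}

```text
clock: 13.3
ee_pos: [0.4594, 0.0827, 0.0311]
eef_rot: [2.222, 2.221, 0.001]
force: [1.8, -0.3, 0.7]
finger_gap: 0.472
gripper_force: 14.9
```

Call:
{"fn": "arm_command", "kwargs": {
  "commands": [
    [[0,0,-0.05],0],
    [[0,0,-0.08],0],
    [[0,0,-0.07],0],
    [[0,0,-0.05],0],
    [[0,0,0],0]
  ]
}}

```text
clock: 13.92
ee_pos: [0.4597, 0.0828, 0.132]
eef_rot: [2.221, 2.22, 0.003]
force: [0.2, -0.1, -0.8]
finger_gap: 0.47
gripper_force: 14.8
```

```bash
python3 - <<'E'
from h import *
go(591,203,130,90)
E
```

```text
at [459.7  82.8 132. ] th 90.0 t 13.93 shares [0.3004 0.3282 0.005 ] turn -0.001 dist 0.178
```

```bash
python3 - <<'E'
from h import *
for z in (.1,.13,.16):
    print(z,[ (plane("top",[p],z)[0,:2]*1000).round() for p in ((235,108),(328,108),(283,154),(232,130))],[(plane("scene",[p],z)[0,:2]*1000).round() for p in ((179,185),(252,185),(217,206),(216,177),(184,201))])
E
```

```text
0.1 [array([815., 246.]), array([812.,  36.]), array([707., 139.]), array([764., 253.])] [array([885., 223.]), array([741.,  79.]), array([725., 210.]), array([847., 123.]), array([806., 258.])]
0.13 [array([804., 242.]), array([801.,  37.]), array([699., 137.]), array([754., 248.])] [array([839., 247.]), array([702., 109.]), array([686., 235.]), array([803., 152.]), array([763., 281.])]
0.16 [array([793., 237.]), array([790.,  38.]), array([691., 135.]), array([745., 243.])] [array([793., 271.]), array([663., 140.]), array([648., 260.]), array([759., 181.]), array([721., 303.])]
```

The pot rim comes out near (805,140) mm with a radius of about 102 mm, so the gripper's body clears it by about 25 mm.

Call:
{"fn": "arm_command", "kwargs": {
  "commands": [
    [[0.06,0.066,0],0],
    [[0.06,0.066,0],0],
    [[0.06,0.066,0],0],
    [[0.06,0.066,0],0],
    [[0.06,0.065,0],0],
    [[0,0,0],0],
    [[0,0,0.06],0],
    [[0,0,0.06],0],
    [[0,0,0.06],0],
    [[0,0,0.03],0],
    [[0,0,0.015],0],
    [[0,0,0.007],0],
    [[0,0,0],0],
    [[0,0,0],0]
  ]
}}

```text
clock: 15.68
ee_pos: [0.5913, 0.2028, 0.0389]
eef_rot: [2.221, 2.221, 0.002]
force: [-0.4, 0.6, -1.3]
finger_gap: 0.473
gripper_force: 14.8
```

Call:
{"fn": "arm_command", "kwargs": {
  "commands": [
    [[0,0,0.002],0],
    [[0,0,0.002],0],
    [[0,0,0.001],0],
    [[0,0,0],0],
    [[0,0,0],0]
  ]
}}

```text
clock: 16.3
ee_pos: [0.5912, 0.2028, 0.037]
eef_rot: [2.222, 2.221, 0.001]
force: [-1.0, -0.0, 4.9]
finger_gap: 0.473
gripper_force: 15.3
```

Call:
{"fn": "arm_command", "kwargs": {
  "commands": [
    [[0,0,0],0],
    [[0,0,0],0],
    [[0,0,0],0],
    [[0,0,0],0],
    [[0,0,-0.04],0],
    [[0,0,-0.1],0],
    [[0,0,-0.13],0],
    [[0,0,-0.13],0],
    [[0,0,0],0],
    [[-0.1,-0.04,0],0],
    [[-0.11,-0.044,0],0],
    [[-0.11,-0.044,0],0],
    [[-0.11,-0.044,0],0],
    [[-0.11,-0.044,0],0],
    [[-0.11,-0.044,0],0],
    [[-0.11,-0.044,0],0],
    [[-0.11,-0.044,0],0],
    [[-0.11,-0.044,0],0]
  ],
  "hand": -1
}}

```text
clock: 18.55
ee_pos: [0.4327, -0.1904, 0.196]
eef_rot: [-2.221, -2.221, 0.0]
force: [1.3, -0.3, -0.1]
finger_gap: 1.005
gripper_force: 0.0
```

Call:
{"fn": "arm_command", "kwargs": {
  "commands": [
    [[0,0,0],0],
    [[0,0,0],0]
  ]
}}

```text
clock: 18.8
ee_pos: [0.4336, -0.1889, 0.196]
eef_rot: [-2.222, -2.22, -0.0]
force: [0.7, -0.0, -0.4]
finger_gap: 0.998
gripper_force: 0.0
```

```bash
python3 - <<'E'
from h import *
t=eyes.grab_frame("top")
s=robot.get_state(); im=eyes.grab_frame("wrist")
a=cv2.resize(t[160:310,140:400],(520,300)); 
cv2.imwrite("pics/w3.png",np.vstack([cv2.resize(im[60:400],(600,319)),cv2.copyMakeBorder(a[:270],0,0,0,80,cv2.BORDER_CONSTANT)])[:,:,::-1])
go(432,-208,21,90)
E
```

```text
at [ 434.1 -188.3  196.1] th 90.0 t 18.9 shares [-0.0492 -0.0052  0.4378] turn 0.001 dist 0.176
```

View pics/w3.png

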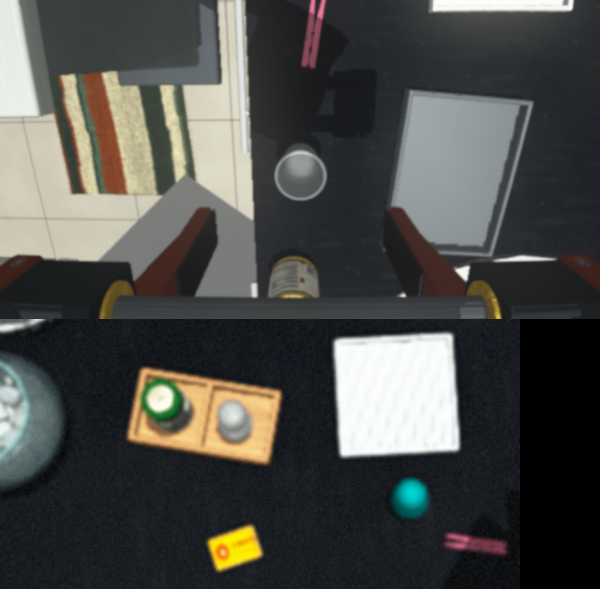

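Jar and shaker both stand upright, one per bay. The glass rim is at wrist pixel (321,247).

```bash
python3 - <<'E'
from h import *
s=robot.get_state(); im=eyes.grab_frame("wrist")
print(plane("wrist",[[321,246.6]],.058,s)*1000, plane("wrist",[[320,231]],.003,s)*1000)
for n,lo,hi,z in (("grey",(95,15,60),(125,90,200),.018),("pink",(150,80,80),(179,255,255),.012)):
  for c in blobs(im,lo,hi,300): print(n,cv2.boundingRect(c),rect("wrist",c,z,s))
t=eyes.grab_frame("top")
for c in blobs(t,(0,0,110),(179,50,255),2000):
    x,y,w,h=cv2.boundingRect(c)
    if 290<x<330: print((x,y,w,h),rect("top",c,.012))
p=plane("wrist",[[321,246.6]],.058,s)[0]*1000
go(p[0],p[1],22,90)
E
```

```text
[[ 435.17071168 -205.53528729   58.        ]] [[ 434.34368401 -207.4402738     3.        ]]
grey (541, 394, 67, 29) c=(742,-425) size=79x40 ang(first side)=0
grey (22, 393, 42, 21) c=(101,-420) size=29x54 ang(first side)=90
grey (121, 381, 398, 31) c=(433,-401) size=468x45 ang(first side)=0
grey (413, 155, 156, 180) c=(598,-225) size=183x136 ang(first side)=86
grey (104, 53, 29, 33) c=(260,-55) size=27x22 ang(first side)=41
grey (127, 38, 106, 113) c=(306,-79) size=94x99 ang(first side)=89
grey (33, 0, 58, 75) c=(210,-27) size=61x51 ang(first side)=90
pink (321, 46, 29, 87) c=(447,-74) size=72x15 ang(first side)=81
(307, 167, 63, 62) c=(624,15) size=144x144 ang(first side)=2
at [ 434.2 -188.3  196.2] th 90.1 t 19.0 shares [-0.0432  0.0023  0.4355] turn 0.003 dist 0.175
```

Call:
{"fn": "arm_command", "kwargs": {
  "commands": [
    [[-0.045,0.002,0],0],
    [[0,0,0.09],0],
    [[0,0,0.09],0],
    [[0,0,0.09],0],
    [[0,0,0.09],0],
    [[0,0,0.05],0],
    [[0,0,0.025],0],
    [[0,0,0],0],
    [[0,0,0],0]
  ]
}}

```text
clock: 20.12
ee_pos: [0.4354, -0.2077, 0.023]
eef_rot: [2.221, 2.22, 0.001]
force: [0.2, -0.4, 0.0]
finger_gap: 1.003
gripper_force: 0.0
```

Call:
{"fn": "arm_command", "kwargs": {
  "commands": [
    [[0,0,0],0],
    [[0,0,0],0],
    [[0,0,0],0],
    [[0,0,0],0],
    [[0,0,0],0],
    [[0,0,0],0],
    [[0,0,0],0],
    [[0,0,0],0]
  ],
  "hand": 1,
  "force": 10
}}

```text
clock: 21.12
ee_pos: [0.4348, -0.2073, 0.0223]
eef_rot: [2.222, 2.221, 0.0]
force: [-1.1, 0.4, 0.4]
finger_gap: 0.53
gripper_force: 10.0
```

Call:
{"fn": "arm_command", "kwargs": {
  "commands": [
    [[0,0,-0.04],0],
    [[0,0,-0.08],0],
    [[0,0,-0.1],0],
    [[0,0,-0.1],0],
    [[0,0,-0.05],0],
    [[0,0,0],0],
    [[0,0,0],0]
  ]
}}

```text
clock: 22.0
ee_pos: [0.4341, -0.207, 0.1699]
eef_rot: [-2.221, -2.22, 0.0]
force: [-0.0, 0.1, -0.8]
finger_gap: 0.526
gripper_force: 10.0
```

```bash
python3 - <<'E'
from h import *
im=eyes.grab_frame("scene"); cv2.imwrite("pics/s2.png",cv2.resize(im[130:290,240:480],(600,400))[:,:,::-1])
go(622,15,170,90)
E
```

```text
at [ 434.  -206.9  169.5] th 90.0 t 22.05 shares [ 0.5548  0.47   -0.0013] turn -0.001 dist 0.291
```

View pics/s2.png

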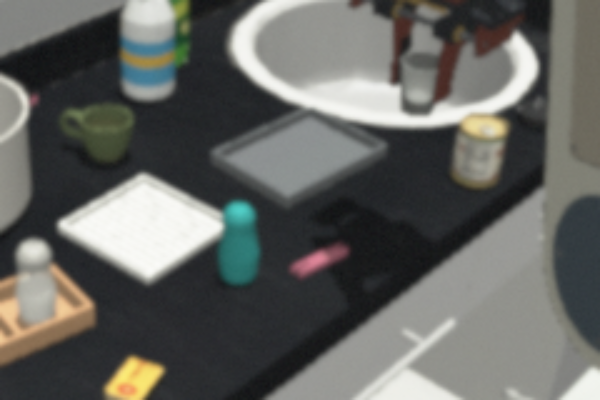

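The glass is held upright over the dark background. Next it goes to the draining tray.

Call:
{"fn": "arm_command", "kwargs": {
  "commands": [
    [[0.09,0.075,0],0],
    [[0.09,0.075,0],0],
    [[0.09,0.075,0],0],
    [[0.09,0.075,0],0],
    [[0.09,0.075,0],0],
    [[0.09,0.075,0],0],
    [[0,0,0],0],
    [[0,0,0.09],0],
    [[0,0,0.09],0],
    [[0,0,0.08],0],
    [[0,0,0.05],0],
    [[0,0,0.025],0],
    [[0,0,0.013],0],
    [[0,0,0],0],
    [[0,0,0],0]
  ]
}}

```text
clock: 23.92
ee_pos: [0.6155, 0.0087, 0.032]
eef_rot: [2.221, 2.22, 0.002]
force: [0.1, -0.1, -0.6]
finger_gap: 0.526
gripper_force: 10.0
```

Call:
{"fn": "arm_command", "kwargs": {
  "commands": [
    [[0,0,0.002],0],
    [[0,0,0.002],0],
    [[0,0,0],0],
    [[0,0,0],0]
  ]
}}

```text
clock: 24.42
ee_pos: [0.6148, 0.0087, 0.0295]
eef_rot: [-2.222, -2.221, 0.0]
force: [0.0, 0.3, -0.3]
finger_gap: 0.524
gripper_force: 10.0
```

Call:
{"fn": "arm_command", "kwargs": {
  "commands": [
    [[0,0,0.002],0],
    [[0,0,0.002],0],
    [[0,0,0],0],
    [[0,0,0],0]
  ]
}}

```text
clock: 24.92
ee_pos: [0.615, 0.0088, 0.0283]
eef_rot: [2.222, 2.221, 0.001]
force: [-1.8, 1.6, 5.6]
finger_gap: 0.528
gripper_force: 10.0
```

Call:
{"fn": "arm_command", "kwargs": {
  "commands": [
    [[0,0,0],0],
    [[0,0,0],0],
    [[0,0,0],0],
    [[0,0,0],0],
    [[0,0,-0.035],0],
    [[0,0,-0.1],0],
    [[0,0,-0.1],0],
    [[0,0,-0.1],0],
    [[0.08,-0.068,0],0],
    [[0.083,-0.07,0],0],
    [[0.083,-0.07,0],0],
    [[0.083,-0.07,0],0],
    [[0.083,-0.07,0],0],
    [[0.083,-0.07,0],0],
    [[0,0,0],-0.3],
    [[0,0,0],-0.3],
    [[0,0,0],0],
    [[0,0,0],0]
  ],
  "hand": -1
}}

```text
clock: 27.18
ee_pos: [0.4478, 0.2067, 0.1623]
eef_rot: [1.851, 2.538, 0.001]
force: [-1.5, 0.8, 0.0]
finger_gap: 0.998
gripper_force: 0.0
```

```bash
python3 - <<'E'
from h import *
t=eyes.grab_frame("top")
s=robot.get_state(); im=eyes.grab_frame("wrist")
for c in blobs(im,(20,120,120),(32,255,255),300): print(cv2.boundingRect(c),rect("wrist",c,.015,s))
cv2.imwrite("pics/w4.png",np.hstack([cv2.resize(im,(440,330)),cv2.resize(t[160:270,280:400],(360,330))])[:,:,::-1])
go(447,208,4,108)
E
```

```text
(305, 456, 191, 16) c=(624,-35) size=219x21 ang(first side)=18
(518, 368, 17, 58) c=(717,93) size=17x80 ang(first side)=31
(106, 368, 17, 58) c=(296,-42) size=16x80 ang(first side)=3
(297, 193, 44, 61) c=(447,207) size=38x55 ang(first side)=18
at [447.8 206.6 162.1] th 107.9 t 27.27 shares [ 0.0039 -0.0008  0.3953] turn -0.005 dist 0.158
```

View pics/w4.png

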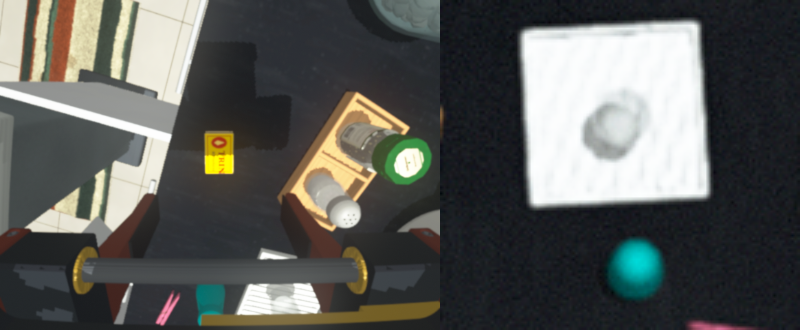

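The match box lies centred and square between the fingers at (218,152), and the glass is on the drain tray. Next I'll grasp the box.

Call:
{"fn": "arm_command", "kwargs": {
  "commands": [
    [[0,0,0.1],0],
    [[0,0,0.1],0],
    [[0,0,0.09],0],
    [[0,0,0.06],0],
    [[0,0,0.03],0],
    [[0,0,0.014],0],
    [[0,0,0],0],
    [[0,0,0],0]
  ]
}}

```text
clock: 28.28
ee_pos: [0.4483, 0.207, 0.0051]
eef_rot: [1.847, 2.54, 0.002]
force: [-0.4, -0.4, -0.6]
finger_gap: 1.002
gripper_force: 0.0
```

Call:
{"fn": "arm_command", "kwargs": {
  "commands": [
    [[0,0,0],0],
    [[0,0,0],0],
    [[0,0,0],0],
    [[0,0,0],0],
    [[0,0,0],0],
    [[0,0,0],0],
    [[0,0,0],0],
    [[0,0,0],0]
  ],
  "hand": 1,
  "force": 8
}}

```text
clock: 29.28
ee_pos: [0.4476, 0.2067, 0.0043]
eef_rot: [-1.847, -2.541, 0.0]
force: [-0.4, 0.8, 0.8]
finger_gap: 0.424
gripper_force: 8.0
```

Call:
{"fn": "arm_command", "kwargs": {
  "commands": [
    [[0,0,-0.04],0],
    [[0,0,-0.08],0],
    [[0,0,-0.1],0],
    [[0,0,-0.1],0],
    [[0,0,-0.05],0],
    [[0,0,0],0.36],
    [[0,0,0],0.35],
    [[0,0,0],0.02],
    [[0,0,0],0]
  ]
}}

```text
clock: 30.4
ee_pos: [0.4476, 0.2067, 0.1527]
eef_rot: [2.291, 2.149, 0.001]
force: [-0.4, -0.0, -0.4]
finger_gap: 0.425
gripper_force: 8.0
```

```bash
python3 - <<'E'
from h import *
im=eyes.grab_frame("scene"); cv2.imwrite("pics/s3.png",cv2.resize(im[150:310,200:440],(600,400))[:,:,::-1])
go(601,-182,150,86)
E
```

```text
at [447.6 206.7 152.6] th 86.3 t 30.45 shares [-0.9427  0.4502  0.0064] turn 0.01 dist 0.418
```

View pics/s3.png

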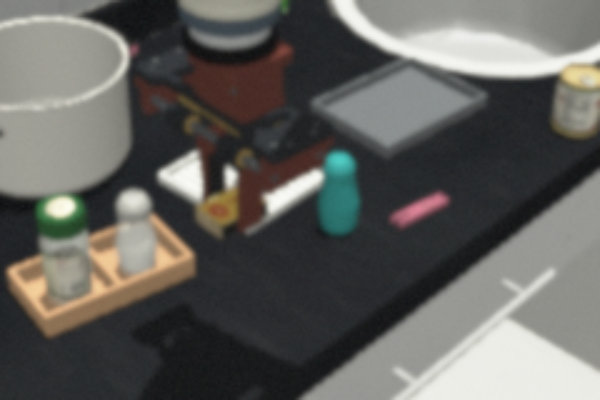

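The box is held and the jar and shaker stand upright. Next I'll carry the box to the odds tray.

Call:
{"fn": "arm_command", "kwargs": {
  "commands": [
    [[-0.1,0.05,0],0],
    [[-0.105,0.05,0],0],
    [[-0.105,0.05,0],0],
    [[-0.105,0.05,0],0],
    [[-0.105,0.05,0],0],
    [[-0.105,0.05,0],0],
    [[-0.105,0.05,0],0],
    [[-0.105,0.05,0],0],
    [[-0.105,0.05,0],0],
    [[0,0,0],0],
    [[0,0,0.09],0],
    [[0,0,0.09],0],
    [[0,0,0.08],0],
    [[0,0,0.05],0],
    [[0,0,0.03],0],
    [[0,0,0.012],0],
    [[0,0,0],0],
    [[0,0,0],0]
  ]
}}

```text
clock: 32.7
ee_pos: [0.6025, -0.1808, 0.0124]
eef_rot: [2.294, 2.144, 0.001]
force: [1.0, -0.6, 0.9]
finger_gap: 0.425
gripper_force: 8.0
```

Call:
{"fn": "arm_command", "kwargs": {
  "commands": [
    [[0,0,0.002],0],
    [[0,0,0.002],0],
    [[0,0,0.002],0],
    [[0,0,0],0],
    [[0,0,0],0]
  ]
}}

```text
clock: 33.33
ee_pos: [0.6019, -0.1806, 0.009]
eef_rot: [-2.295, -2.145, 0.0]
force: [0.1, 0.7, -0.5]
finger_gap: 0.426
gripper_force: 8.0
```

Call:
{"fn": "arm_command", "kwargs": {
  "commands": [
    [[0,0,0.002],0],
    [[0,0,0.001],0],
    [[0,0,0],0],
    [[0,0,0],0]
  ]
}}

```text
clock: 33.83
ee_pos: [0.602, -0.1806, 0.0082]
eef_rot: [2.295, 2.145, 0.0]
force: [-2.0, 1.3, 5.2]
finger_gap: 0.423
gripper_force: 8.0
```

Call:
{"fn": "arm_command", "kwargs": {
  "commands": [
    [[0,0,0],0],
    [[0,0,0],0],
    [[0,0,0],0],
    [[0,0,0],0],
    [[0,0,-0.03],0],
    [[0,0,-0.1],0],
    [[0,0,-0.12],0],
    [[0,0,-0.12],0],
    [[0.048,-0.081,0],0],
    [[0.048,-0.081,0],0],
    [[0.048,-0.081,0],0],
    [[0.048,-0.081,0],0],
    [[0.048,-0.081,0],0],
    [[0,0,0],0.17],
    [[0,0,0],0],
    [[0,0,0],0]
  ],
  "hand": -0.4
}}

```text
clock: 35.83
ee_pos: [0.4474, -0.0741, 0.1564]
eef_rot: [2.386, 2.042, 0.001]
force: [0.4, 0.5, -0.9]
finger_gap: 0.699
gripper_force: 0.0
```

```bash
python3 - <<'E'
from h import *
s=robot.get_state(); im=eyes.grab_frame("wrist")
cv2.imwrite("pics/w5.png",im[:,:,::-1])
for c in blobs(im,(150,80,80),(179,255,255),200): print(cv2.boundingRect(c),rect("wrist",c,.012,s))
go(447,-74,4,81)
E
```

```text
(312, 185, 16, 80) c=(447,-74) size=71x14 ang(first side)=81
at [447.3 -74.1 156.2] th 81.1 t 35.88 shares [ 1.000e-04 -7.000e-04  3.805e-01] turn 0.003 dist 0.152
```

View pics/w5.png

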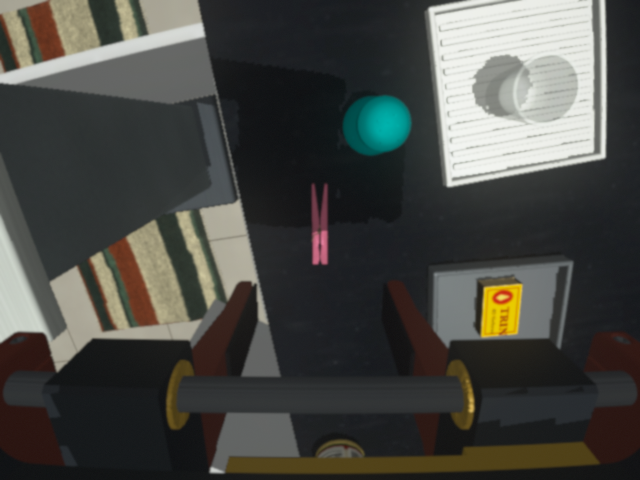

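The peg sits centred at (320,225). The glass stands upright on the ribs, leaning radially from the view's nadir at about (320,124) as a standing glass should. The match box lies flat in the tray at (500,308).

Call:
{"fn": "arm_command", "kwargs": {
  "commands": [
    [[0,0,0.1],0],
    [[0,0,0.1],0],
    [[0,0,0.09],0],
    [[0,0,0.05],0],
    [[0,0,0.025],0],
    [[0,0,0.015],0],
    [[0,0,0],0],
    [[0,0,0],0]
  ]
}}

```text
clock: 36.88
ee_pos: [0.4472, -0.074, 0.0045]
eef_rot: [2.387, 2.041, 0.001]
force: [0.5, -0.6, 0.2]
finger_gap: 0.699
gripper_force: 0.0
```

Call:
{"fn": "arm_command", "kwargs": {
  "commands": [
    [[0,0,0],0],
    [[0,0,0],0],
    [[0,0,0],0],
    [[0,0,0],0],
    [[0,0,0],0],
    [[0,0,0],0],
    [[0,0,0],0],
    [[0,0,0],0]
  ],
  "hand": 1,
  "force": 8
}}

```text
clock: 37.88
ee_pos: [0.4467, -0.0738, 0.0039]
eef_rot: [-2.388, -2.041, 0.0]
force: [0.2, 0.2, 0.6]
finger_gap: 0.169
gripper_force: 8.0
```

Call:
{"fn": "arm_command", "kwargs": {
  "commands": [
    [[0,0,-0.04],0],
    [[0,0,-0.08],0],
    [[0,0,-0.1],0],
    [[0,0,-0.1],0],
    [[0,0,0],-0.17],
    [[0,0,0],0],
    [[0,0,0],0]
  ]
}}

```text
clock: 38.75
ee_pos: [0.4464, -0.0738, 0.1319]
eef_rot: [-2.297, -2.143, 0.0]
force: [-0.8, 0.5, 0.3]
finger_gap: 0.169
gripper_force: 8.0
```

```bash
python3 - <<'E'
from h import *
go(596,-263,130,86)
E
```

```text
at [446.4 -73.8 131.9] th 86.0 t 38.75 shares [-0.4458  0.4061  0.0048] turn 0.001 dist 0.241
```

Call:
{"fn": "arm_command", "kwargs": {
  "commands": [
    [[-0.089,0.081,0],0],
    [[-0.089,0.081,0],0],
    [[-0.089,0.081,0],0],
    [[-0.089,0.081,0],0],
    [[-0.089,0.081,0],0],
    [[0,0,0],0],
    [[0,0,0],0],
    [[0,0,0.09],0],
    [[0,0,0.09],0],
    [[0,0,0.06],0],
    [[0,0,0.04],0],
    [[0,0,0.02],0],
    [[0,0,0.004],0],
    [[0,0,0.002],0],
    [[0,0,0],0],
    [[0,0,0],0]
  ]
}}

```text
clock: 40.75
ee_pos: [0.5967, -0.2626, 0.01]
eef_rot: [2.295, 2.145, 0.0]
force: [-0.1, 1.3, 0.2]
finger_gap: 0.167
gripper_force: 8.0
```

Call:
{"fn": "arm_command", "kwargs": {
  "commands": [
    [[0,0,0.002],0],
    [[0,0,0.002],0],
    [[0,0,0],0],
    [[0,0,0],0]
  ]
}}

```text
clock: 41.25
ee_pos: [0.5965, -0.2624, 0.0079]
eef_rot: [2.295, 2.145, -0.0]
force: [-0.6, -0.2, 0.9]
finger_gap: 0.168
gripper_force: 8.0
```

Call:
{"fn": "arm_command", "kwargs": {
  "commands": [
    [[0,0,0.001],0],
    [[0,0,0.001],0],
    [[0,0,0],0],
    [[0,0,0],0]
  ]
}}

```text
clock: 41.75
ee_pos: [0.5964, -0.2624, 0.0078]
eef_rot: [2.295, 2.145, -0.0]
force: [-2.0, 0.9, 7.4]
finger_gap: 0.167
gripper_force: 8.0
```

Call:
{"fn": "arm_command", "kwargs": {
  "commands": [
    [[0,0,0],0],
    [[0,0,0],0],
    [[0,0,0],0],
    [[0,0,0],0],
    [[0,0,-0.03],0],
    [[0,0,-0.1],0],
    [[0,0,-0.14],0],
    [[0,0,-0.14],0],
    [[0,0,-0.14],0],
    [[0.05,-0.13,0],0],
    [[0.05,-0.13,0],0],
    [[0,0,0],0],
    [[0,0,0],0]
  ],
  "hand": 0
}}

```text
clock: 43.38
ee_pos: [0.4964, -0.2159, 0.2283]
eef_rot: [2.293, 2.144, 0.002]
force: [-0.9, -0.8, 0.8]
finger_gap: 0.5
gripper_force: 0.0
```

```bash
python3 - <<'E'
from h import *
t=eyes.grab_frame("top"); c=eyes.grab_frame("scene"); im=eyes.grab_frame("wrist")
cv2.imwrite("pics/f.png",np.vstack([cv2.resize(t[155:305,90:530],(800,273)),np.hstack([cv2.resize(c[130:340,100:480],(480,265)),cv2.resize(im[:440],(320,265))])])[:,:,::-1])
E
```

```text
(no output)
```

View pics/f.png

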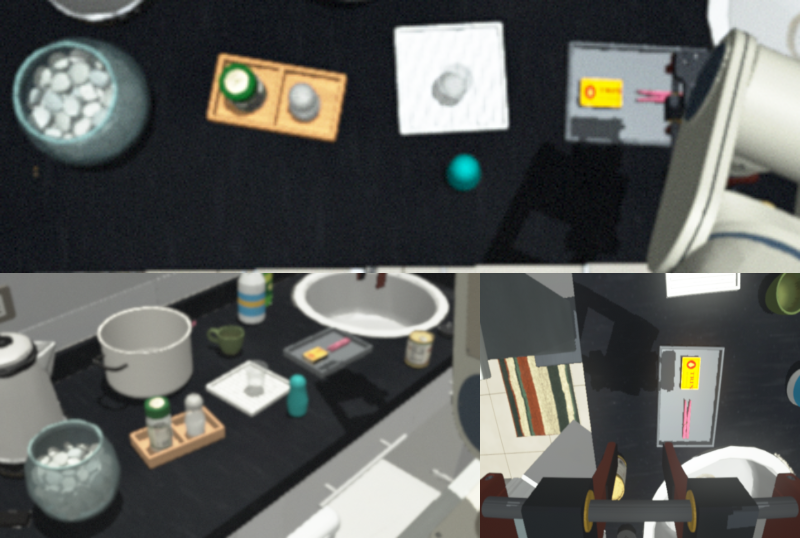

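The last views show the jar and shaker upright in their bays at (238,85) and (302,102). The glass stands on the ribs at (453,82), and the box and peg lie flat in the tray at (600,93) and (655,97). The tin, bowl and look-alike have not moved. I'm handing in.

```bash
python3 -c "
from workcell import robot
print(robot.sign_off())"
```

```text
the job is handed in; nothing more can be done
None
```

I sorted all five things in the order asked and handed the job in at about 43.5 s; the last camera views showed each in its place and the tin, bowl and turquoise look-alike unmoved, and the hand-in returned no verdict.

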